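# Pack the carving club's trays on the carrying board

## Robot

A 6-joint arm with a two-finger parallel gripper is mounted at the origin on the work surface. World frame = base frame: x ahead of the robot, y to its left, z up, the work surface at z = 0. Lengths are in m, angles in rad, forces in N, time in s.
With the tool pointing down it reaches from about 0.35 to 0.85 m from the base axis. Payload 8.1 kg.
Tool frame: the origin (TCP) lies between the finger pads; the fingertips stand 8 mm ahead of it and the grasp point (between the pads) lies 11 mm behind it; z points along the fingers, y is the line along which they close (so a half turn about z gives the same grasp; the last joint's range is limited). The gripper opens to 93 mm and grips with 3 to 60 N. Pads are 15 mm wide; open, the fingers measure 128 mm over their backs; the gripper's body (75 mm by 188 mm) begins 65 mm behind the grasp point.
Start: joints at [-1.34, 0.13, 1.488, -0, 1.523, -0.085], TCP at [0.186, -0.57, 0.227] pointing down, gripper open.
Joint ranges: [-2.96, 2.96], [-0.89, 2.26], [0.02, 2.5], [-1.34, 4.48], [0, 2.73], [-2.66, 2.66]. Speed limits (rad/s): [2.39, 2.39, 2.79, 3.14, 3.14, 3.14].

## Interface

Orientations are given as a unit quaternion [x, y, z, w].
In Python, from cell import manip, open_jaws, clamp, kinematics, sensors, vision, job gives the robot as it stands. The module is installed in compiled form; this text tells all that it offers. Calls block until the motion is done:
- manip.goto(position, orientation): joint-space move of the TCP to a pose.
- manip.line_to(position, frame=None, rate=0.15, max_force=None): straight line of the TCP; frame=None keeps the orientation; rate is the mean speed in m/s. With max_force (N) it stops when the force on the tool has changed by that much, and returns True; else False.
- manip.set_joints(angles): joint-space move.
- open_jaws() and clamp(strength=None): open the fingers fully, or close them until they stop; strength is the grip in N (None keeps the last).
- manip.dwell(seconds).
- kinematics.ik(position, orientation): joint angles nearest the present ones, or None.
- sensors.get_state(): the state.
- vision.read_camera(name): name is "scene" or "top" or "wrist"; returns (picture, depth): 480x640x3 uint8, red, green, blue; 480x640 float32, m along the optical axis (not along the pixel's ray), 0 where there is no reading.
- vision.camera_params(name): a dict with "camera_matrix" (3x3 intrinsics, pixels), "rvec" (rotation vector, rad) and "tvec" (3), from world to camera coordinates, as OpenCV has them; the wrist camera has in their place "tool_from_camera" (4x4, takes a point from camera to tool coordinates, whose origin is the TCP and whose axes are the flange's). Camera axes: x right, y down, z forward; pixel columns grow to the right and rows downward; lengths in m; the calibration is good to about 2 mm. A picture is of the moment at which its call begins: read the wrist's pose just before it. camera_params takes no time and is no camera call.
A pose or a line that the arm cannot do raises manip.IKError and nothing moves.
- job.close_job(): hands the job in; it is judged then, once.
The state is a dict: "time_s": time; "joints": joint angles; "qvel": joint speeds; "tau": joint torques, N m; "eef_pos": TCP position; "orientation": TCP orientation; "wrist_force": force on the tool from outside, world axes, zero at the start; "torque": the same for the moment, N m; "width": finger opening in m; "grasp_force": force on a finger pad.
Only numpy, scipy, OpenCV 4.12 (cv2) and the standard library are available. Lean on these libraries where they do the work, as an engineer would, in place of code of your own. Each camera call takes 0.05 s, during which the arm holds its last target. There are 200 camera calls.

## Task

Stack the carving club's trays on the grey carrying board, the plain brown ones (one or two of them) first and the green one on top of them, each fully home with its corner pins in the sockets below; pour all four wooden balls from the paper cup into the green tray and close it with the blue cover, its pins home too, and stand the cup upright back on the table. Only when the stack is filled and covered, knock the red lock peg fully down with the mallet's head, not with the fingers, and lay the mallet back on the table. Do not knock over the tumbler or the carved figure.

Things in the scene. Friction and masses are not known exactly. Their poses are not given: they have to be found in the camera images.
- tray_a: plain brown wooden stacking tray, 100 (x) by 130 (y) mm, 0.25 kg. Origin: its centre, in the plane of the tips of its four corner pins (z = 0 as it stands on the table). Underside at 12 mm, inner floor 18, rim 62; walls 5 thick. A 10 mm divider wall along y at x = 0, up to the rim, is its grip; 40 mm free on each side. Trays stack at 50 mm pitch, either way round. May be absent (one or both brown trays are there).
- tray_b: second plain brown tray, same sizes and origin as tray_a; may be absent. On all trays and the cover the corner pins are 9.5 mm thick with round tips, stick out 12 mm below the underside, at x = +-39.25, y = +-54.25 mm; trays and board have 11.5 mm square sockets at the same x, y, in their top face or rim.
- tray_green: green tray for the balls, always there; apart from colour and weight (0.2 to 0.33 kg) the same as tray_a: 100 x 130 x 62 mm, same origin, pins, sockets and divider wall.
- cover: blue cover board, 100 (x) by 130 (y) by 10 mm, with the trays' four 12 mm corner pins below. Origin: its centre, in the plane of the pin tips; z up. Underside 12, top face 22 mm above the origin. A wooden grip bar stands in its middle, 14 mm wide (x), 80 long (y), up to 56 mm above the origin. Home on a tray it is 50 mm above that tray's origin. 0.2 kg.
- board: grey carrying board fixed on the table, 120 (x) by 150 (y) by 25 mm, with four 11.5 mm square sockets through it at x = +-39.25, y = +-54.25 mm. Origin: centre of its underside; z up. From its -x edge a low tongue, 44 mm wide, runs to the lock peg at x = -135 mm, y = 0.
- board_seat (a point): centre of the carrying board's top face, between the four sockets; axes as the board's. A tray fully home on the board has its origin 12 mm below this point.
- lock_peg (a joint): lock peg of the carrying board, an upright peg in a 44 mm wide wooden block 32 mm high: 0 m = fully up, 0.020 m = fully down. It starts within 4 mm of the top, moves against about 6 N of friction and stays where it is left.
- lock_peg_top (a point): centre of the top face of the lock peg's red round head, 34 mm across, 10 mm thick; 65 mm above the table when fully up, 45 mm when fully down.
- cup: stiff paper cup with a brown band, 80 mm high, 74 mm across at the rim, 57 mm at the foot (about 67 mm at 46 mm height), wall 3 mm. Origin: centre of its underside; z along its axis to the mouth. It stands upright and holds the balls. 0.06 kg.
- mallet: carver's mallet lying on the table, 0.2 to 0.33 kg, balanced near x = -15 mm. Square wooden head, 80 (x) by 54 by 54 mm; origin: middle of the head's underside, z up. Square handle, 24 x 24 mm, along -x from x = -40 to -160 mm, its axis 27 mm above the origin. Any side of the head may strike.
- tumbler: bystander: tall steel drink tumbler, 170 mm high, 72 mm across, origin: centre of its underside.
- figure: bystander: carved wooden figure with a hat, about 122 mm high, 52 mm across the foot, origin: centre of its underside.
- ball0: wooden ball, 22 mm across, 12 g, starts in the cup; origin: its centre.
- ball1: wooden ball, 22 mm across, 12 g, starts in the cup; origin: its centre.
- ball2: wooden ball, 22 mm across, 12 g, starts in the cup; origin: its centre.
- ball3: wooden ball, 22 mm across, 12 g, starts in the cup; origin: its centre.
Not all that is in view belongs to the job. Several things look just like the cup: the one meant starts farthest to the robot's left.

How it is judged:
By the outcome, as a careful person would: the job done as asked, in the order asked, and still so for the second after the job is handed in, with the robot touching nothing.
Of tray_a, tray_b only 1 to 2 are there at a start; the rules pass over those that are not, and their reading is None.
At some moment in a run one of tray_green, cover, mallet may be knocked a few centimetres aside while the robot is not near it.
It also fails if it takes over 210 s, if anything falls off the work surface, if the arm or the gripper's body presses on something with over 40 N, if the wrist force passes 120 N, or if a joint passes its speed limit or range.

## Working session

There is one attempt and no reset: what is moved stays moved. The work goes in short steps, each a Python script; the robot and the scene stay as the last script left them, time stands still between calls to the robot, and variables do not carry over. Pictures are saved under pics/ and viewed, at most 14 in all, crops included, and the job is handed in when it is done.

```bash
mkdir -p pics; ls; python3 - <<'E'
from cell import manip, sensors, vision
import cv2, numpy as np
for n in ("top","scene"):
    p,d=vision.read_camera(n); cv2.imwrite(f"pics/{n}0.png",p[:,:,::-1]); np.save(f"pics/{n}0.npy",d)
    print(n,vision.camera_params(n))
print(vision.camera_params("wrist")); print(sensors.get_state())
E
```

```text
pics
top {'camera_matrix': array([[458.09902509,   0.        , 313.83259746],
       [  0.        , 458.09902509, 240.12542089],
       [  0.        ,   0.        ,   1.        ]]), 'rvec': array([ 2.15491481, -2.17648087,  0.08717151]), 'tvec': array([0.01143842, 0.50494884, 0.84126873])}
scene {'camera_matrix': array([[577.78655138,   0.        , 323.11283601],
       [  0.        , 577.78655138, 249.91526997],
       [  0.        ,   0.        ,   1.        ]]), 'rvec': array([ 1.63458987,  1.77211532, -0.82318614]), 'tvec': array([ 0.05198741, -0.26329304,  1.67534951])}
{'camera_matrix': array([[387.22264638,   0.        , 317.68535269],
       [  0.        , 387.22264638, 245.05776154],
       [  0.        ,   0.        ,   1.        ]]), 'tool_from_camera': array([[ 1.63404234e-04, -9.64298893e-01, -2.64816196e-01,
         7.35762059e-02],
       [ 9.99999098e-01, -1.95550487e-04,  1.32912265e-03,
        -2.31734176e-04],
       [-1.33345644e-03, -2.64816174e-01,  9.64297991e-01,
        -1.58633839e-01],
       [ 0.00000000e+00,  0.00000000e+00,  0.00000000e+00,
         1.00000000e+00]])}
{'time_s': 0.1, 'joints': array([-1.34043460e+00,  1.31071985e-01,  1.48915769e+00, -2.13089543e-05,
        1.52298257e+00, -8.54006928e-02]), 'qvel': array([ 0.00014062, -0.00016489, -0.00165981, -0.00179821,  0.00120142,
        0.00015672]), 'tau': array([ 1.89721459e-04, -5.61343718e+01, -4.93095267e+01,  7.70027633e-02,
        2.91366497e-02, -4.55204463e-05]), 'eef_pos': array([ 0.1862262 , -0.5698544 ,  0.22570745]), 'orientation': array([ 9.87562224e-01,  1.57226583e-01, -6.92569142e-05, -8.06898006e-04]), 'wrist_force': array([0.44119915, 0.29618625, 0.58131534]), 'torque': array([ 0.03386244, -0.06836769, -0.0473046 ]), 'grasp_force': 0.0, 'width': 0.09320512612787311}
```

View pics/top0.png

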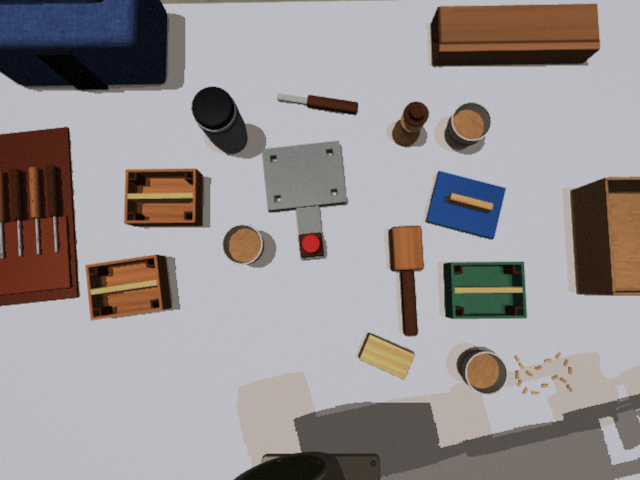

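View pics/scene0.png

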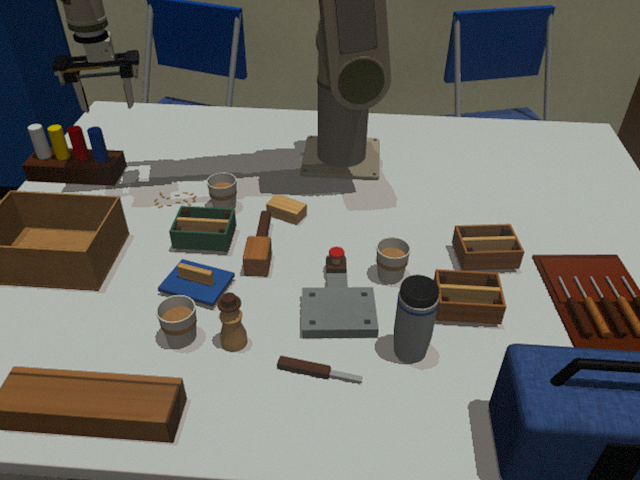

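The top view has brown trays at (163,197) and (127,287), the green tray at (486,290), the cover at (466,205), the board at (305,175), the peg at (311,244) and the mallet head at (407,248).

Cup candidates are (244,245), (468,125) and (484,371). In the image, left is the robot's left (+y), so I choose (244,245). Next I'll check that crop and locate everything by depth.

```bash
cat > h.py <<'E'
from cell import manip, open_jaws, clamp, kinematics, sensors, vision, job
import cv2, numpy as np
from scipy.spatial.transform import Rotation as R
def cam_pose(n):  # world_from_camera, K
    P=vision.camera_params(n); T=np.eye(4)
    if n=="wrist":
        s=sensors.get_state(); T[:3,:3]=R.from_quat(s["orientation"]).as_matrix(); T[:3,3]=s["eef_pos"]
        return T@P["tool_from_camera"],P["camera_matrix"]
    r=cv2.Rodrigues(P["rvec"])[0]; T[:3,:3]=r.T; T[:3,3]=-r.T@P["tvec"].ravel()
    return T,P["camera_matrix"]
def look(n):
    T,K=cam_pose(n); p,d=vision.read_camera(n); return p,d,T,K
def cloud(d,T,K):
    v,u=np.indices(d.shape); c=np.stack([(u-K[0,2])/K[0,0]*d,(v-K[1,2])/K[1,1]*d,d],-1)
    w=c@T[:3,:3].T+T[:3,3]; w[d==0]=np.nan; return w
def ray(px,z,T,K):
    r=T[:3,:3]@np.array([(px[0]-K[0,2])/K[0,0],(px[1]-K[1,2])/K[1,1],1]); o=T[:3,3]
    return o+r*(z-o[2])/r[2]
def rect(pts):
    (c,s,a)=cv2.minAreaRect(pts[:,:2].astype(np.float32)*1000)
    if s[0]>s[1]: s=s[::-1]; a-=90    # a = direction of the short side (object x), deg
    a=(a+90)%180-90
    return np.array(c)/1000,np.array(s),a
def down(yaw):  # tool pointing down, tool x along yaw (deg); tool y along yaw-90
    t=np.radians(yaw); return R.from_matrix(np.array([[np.cos(t),np.sin(t),0],[np.sin(t),-np.cos(t),0],[0,0,-1]]).T.T).as_quat()
E
python3 - <<'E'
from h import *
d=np.load("pics/top0.npy"); T,K=cam_pose("top"); w=cloud(d,T,K)
B={"brown1":(110,155,215,240,.050,.075),"brown2":(75,240,180,330,.05,.075),"green":(435,250,535,330,.05,.075),
"cover":(420,160,515,245,.014,.03),"bar":(420,160,515,245,.045,.07),"board":(255,130,352,212,.018,.035),"peg":(295,225,330,262,.05,.08),
"head":(385,215,430,272,.04,.07),"handle":(395,272,425,345,.025,.05),"cup":(215,215,275,275,.07,.09),"cup2":(440,95,500,155,.07,.09),"cup3":(455,340,512,400,.07,.09),
"tumbler":(180,75,260,160,.15,.2),"figure":(380,90,440,155,.10,.14)}
for k,(a,b,c,e,lo,hi) in B.items():
    p=w[b:e,a:c].reshape(-1,3); p=p[(p[:,2]>lo)&(p[:,2]<hi)]; c_,s,an=rect(p)
    print(k,len(p),c_.round(4),s.round(0),round(an,1),"z",p[:,2].mean().round(4))
print("table z",np.nanmedian(w[100:200,360:390,2]))
p=cv2.imread("pics/top0.png"); cv2.imwrite("pics/cups.png",np.hstack([cv2.resize(p[y-35:y+35,x-35:x+35],(260,260),interpolation=2) for x,y in((244,245),(468,125),(484,371))]))
for y in(0,90,180,-90):print(y,R.from_quat(down(y)).as_matrix().round(2).tolist())
E
```

```text
brown1 1626 [0.5865 0.288 ] [101. 132.] 0.1 z 0.0602
brown2 1589 [0.4202 0.3498] [100. 132.] 7.9 z 0.0605
green 1552 [ 0.4092 -0.3029] [ 99. 133.] -0.3 z 0.0608
cover 3173 [ 0.5703 -0.282 ] [101. 131.] -15.6 z 0.0221
bar 406 [ 0.5515 -0.2426] [ 60. 150.] 25.2 z 0.0547
board 4808 [0.6252 0.0259] [130. 150.] 5.7 z 0.0251
peg 269 [0.4955 0.0129] [31. 33.] -0.4 z 0.0619
head 1328 [ 0.4867 -0.1634] [55. 80.] -88.3 z 0.0537
handle 896 [ 0.3854 -0.1665] [ 25. 117.] -88.4 z 0.0382
cup 308 [0.4945 0.1345] [72. 72.] -0.6 z 0.0784
cup2 389 [ 0.7121 -0.2792] [71. 74.] 44.2 z 0.0776
cup3 418 [ 0.2685 -0.2863] [72. 72.] 37.7 z 0.0778
tumbler 1492 [0.7093 0.1679] [67. 69.] 76.7 z 0.1692
figure 507 [ 0.7161 -0.1737] [43. 44.] 66.4 z 0.1137
table z 0.0003750143908158865
0 [[1.0, 0.0, 0.0], [0.0, -1.0, 0.0], [0.0, 0.0, -1.0]]
90 [[0.0, 1.0, 0.0], [1.0, 0.0, 0.0], [0.0, 0.0, -1.0]]
180 [[-1.0, 0.0, 0.0], [0.0, 1.0, 0.0], [0.0, 0.0, -1.0]]
-90 [[0.0, -1.0, 0.0], [-1.0, 0.0, -0.0], [0.0, 0.0, -1.0]]
```

View pics/cups.png

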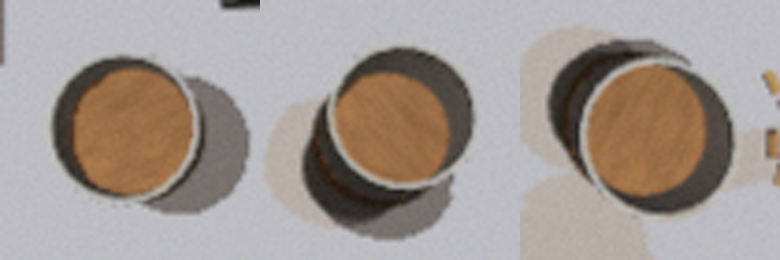

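The target cup is the leftmost in the crop; all three have brown contents. Two brown trays are present. The jaws open to 93 mm, so both fingers can't go inside the 90 mm wide tray. I'll use an offset grip instead: one finger on the far face of the divider, the other outside the wall (55 mm). First a close look at the board and tray 1 with the wrist camera.

```bash
cat >> h.py <<'E'
def hover(xy,ztop,yaw,h=0.12):
    manip.goto([xy[0],xy[1],ztop+h],down(yaw))
def measure(ztop,xy,r=0.11,tol=0.004,save=None):
    manip.dwell(0.15)
    p,d,T,K=look("wrist"); w=cloud(d,T,K)
    m=(abs(w[...,2]-ztop)<tol)&(np.hypot(w[...,0]-xy[0],w[...,1]-xy[1])<r)
    if save: cv2.imwrite(f"pics/{save}.png",p[:,:,::-1]); np.savez(f"pics/{save}.npz",w=w,p=p,T=T,K=K)
    n,l,st,_=cv2.connectedComponentsWithStats(m.astype(np.uint8)); k=1+np.argmax(st[1:,4]); 
    return rect(w[l==k])+(np.nanmedian(w[l==k][:,2]),)
E
python3 - <<'E'
from h import *
c=vision.camera_params
for xy,z in(((.6252,.0259),.145),((.5865,.288),.18),((.42,.35),.18),((.41,-.303),.18),((.57,-.282),.18),((.6,.026),.25)):
    print(xy,[None if (q:=kinematics.ik([*xy,z],down(y))) is None else q.round(2) for y in(90,-90)])
print(sensors.get_state()["time_s"])
hover((.625,.026),.1,-87,.2); print(sensors.get_state()["time_s"])
hover((.625,.026),.025,-87); print(measure(.025,(.625,.026),tol=.003,save="wb")); 
hover((.5865,.288),.062,-90); print(measure(.062,(.5865,.288),save="wt"))
print(sensors.get_state()["time_s"])
a=[cv2.imread(f"pics/{n}.png") for n in("wb","wt")]
cv2.imwrite("pics/w1.png",cv2.resize(np.hstack(a),(800,300)))
E
```

```text
(0.6252, 0.0259) [array([-0.04,  0.25,  1.51, -0.  ,  1.39, -0.04]), None]
(0.5865, 0.288) [array([ 0.38,  0.3 ,  1.38, -0.  ,  1.46,  0.38]), None]
(0.42, 0.35) [array([ 0.6 ,  0.01,  1.7 , -0.  ,  1.43,  0.6 ]), array([ 0.6 ,  0.01,  1.7 , -0.  ,  1.43, -2.54])]
(0.41, -0.303) [array([-0.74, -0.09,  1.8 , -0.  ,  1.43, -0.74]), array([-0.74, -0.09,  1.8 , -0.  ,  1.43,  2.4 ])]
(0.57, -0.282) [array([-0.54,  0.25,  1.44, -0.  ,  1.45, -0.54]), array([-0.54,  0.25,  1.44, -0.  ,  1.45,  2.6 ])]
(0.6, 0.026) [array([-0.04,  0.12,  1.45, -0.  ,  1.56, -0.04]), None]
0.1Traceback (most recent call last):
  File "<stdin>", line 6, in <module>
  File "h.py", line 27, in hover
    manip.goto([xy[0],xy[1],ztop+h],down(yaw))
    ~~~~~~~~~~^^^^^^^^^^^^^^^^^^^^^^^^^^^^^^^^
cell.IKError: the arm cannot take that pose within its joint ranges
```

```bash
python3 - <<'E'
from h import *
hover((.625,.026),.1,93,.2); print(sensors.get_state()["time_s"])
hover((.625,.026),.025,93); print(measure(.025,(.625,.026),tol=.003,save="wb")); 
manip.line_to([.6,.1,.26])
hover((.5865,.288),.062,90); print(measure(.062,(.5865,.288),save="wt"))
print(sensors.get_state()["time_s"])
a=[cv2.imread(f"pics/{n}.png") for n in("wb","wt")]
cv2.imwrite("pics/w1.png",cv2.resize(np.hstack(a),(800,300)))
E
```

```text
2.7333
(array([0.63028699, 0.02664079]), array([120.44147491, 150.45040894]), 5.731403350830078, np.float64(0.025726518334903026))
(array([0.58611206, 0.28859222]), array([100.39208221, 130.09831238]), 0.045695360749959946, np.float64(0.06249482945337276))
5.7083
```

View pics/w1.png

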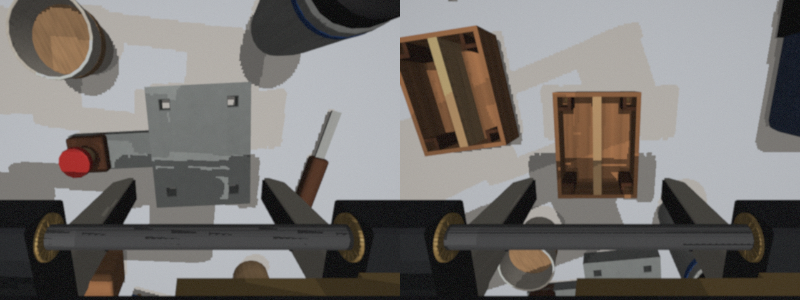

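The wrist view is clear. The left picture shows the board at (200,145) with sockets and the peg at (75,162). The right shows tray 1 at (597,145). Now I'll grip, open and re-measure, which calibrates the camera against the gripper.

```bash
cat >> h.py <<'E'
def u(a): a=np.radians(a); return np.array([np.cos(a),np.sin(a)])
def tray_tcp(c,a): return np.asarray(c)-.0225*u(a)
E
python3 - <<'E'
from h import *
c,a=np.array([.5861,.2886]),0.05
t=tray_tcp(c,a)
manip.goto([*t,.16],down(90+a)); 
print(manip.line_to([*t,.033],rate=.1,max_force=8),sensors.get_state()["eef_pos"])
clamp(30); s=sensors.get_state(); print(s["width"],s["grasp_force"],s["eef_pos"],s["wrist_force"])
open_jaws(); print(manip.line_to([*t,.182],max_force=8))
hover(c,.062,90+a); print(measure(.062,c)); print("tcp",t,sensors.get_state()["eef_pos"],sensors.get_state()["time_s"])
E
```

```text
False [0.56432655 0.28889482 0.03404277]
0.05546132707343542 30.00004470348358 [0.5635163  0.28855276 0.03298725] [-1.51992307 -0.06209684  0.14936438]
False
(array([0.58604205, 0.28833228]), array([100.30564117, 130.50939941]), -0.01006317138671875, np.float64(0.06249973766302652))
tcp [0.56360001 0.28858037] [0.58541575 0.28855913 0.18137238] 10.4583
```

```bash
cat >> h.py <<'E'
BC,BA=np.array([.6303,.0266]),5.73
def st(): return sensors.get_state()
def place(tcp_xy,zg,origin_z,a,fmax=15):
    """tcp_xy: where TCP must be; zg: TCP height above object origin; descend onto sockets, search if blocked"""
    q=down(90+a); zf=origin_z+zg
    manip.goto([*tcp_xy,max(.30,zf+.08)],q)
    manip.line_to([*tcp_xy,zf+.018]); manip.dwell(.3)
    for k in range(14):
        off=np.zeros(2) if k==0 else (.0008+.00015*k)*u(137*k)
        if k: manip.line_to([*(tcp_xy+off),st()["eef_pos"][2]+.002],rate=.05)
        hit=manip.line_to([*(tcp_xy+off),zf-.001],q,rate=.03,max_force=fmax)
        manip.dwell(.2); s=st(); print(k,hit,s["eef_pos"].round(4),s["wrist_force"].round(1),"above",round(s["eef_pos"][2]-zf,4))
        if s["eef_pos"][2]-zf<.003: return True
    return False
E
python3 - <<'E'
from h import *
c,a=np.array([.58604,.2884]),0
t=tray_tcp(c,a)
manip.goto([*t,.16],down(90+a)); manip.line_to([*t,.05]); manip.line_to([*t,.033],rate=.05); manip.dwell(.2)
clamp(40); zg=st()["eef_pos"][2]; print(zg,st()["width"],st()["eef_pos"])
manip.line_to([*t,.30],rate=.2); print(st()["width"])
p=tray_tcp(BC,BA)+0*u(BA)
print(place(p,zg,.013,BA),st()["time_s"])
E
```

```text
0.032987273944488665 0.05459077386877983 [0.56347801 0.28838085 0.03298727]
0.05480623181729122
0 True [0.6074 0.0244 0.046 ] [-0.4  0.3  5. ] above 0.0
True 18.3167
```

```bash
cat >> h.py <<'E'
def fetch(c0,a0,ztop=.062,force=40,measure_=True):
    hover(c0,ztop,90+a0); c,s,a,z=measure(ztop,c0,save="f%d"%int(st()["time_s"])); print("meas",c,s.round(1),a,z)
    t=tray_tcp(c,a); q=down(90+a)
    manip.goto([*t,.15],q); manip.line_to([*t,.05]); manip.line_to([*t,.033],rate=.05,max_force=8); manip.dwell(.2)
    clamp(force); zg=st()["eef_pos"][2]; print("zg",zg,st()["width"])
    manip.line_to([*t,.30],rate=.2); print("w",st()["width"],st()["wrist_force"].round(1))
    return zg
def release(z=.30):
    open_jaws(); e=st()["eef_pos"]; manip.line_to([e[0],e[1],z],rate=.2)
E
python3 - <<'E'
from h import *
release(.2)
hover(BC,.075,90+BA); c,s,a,z=measure(.075,BC); print(c,s,a,z)
manip.goto([.5,.2,.3],down(95))
zg=fetch(np.array([.4202,.3498]),7.9)
print(place(tray_tcp(BC,BA),zg,.063,BA),st()["time_s"])
E
```

```text
[0.62971497 0.02650883] [100.52124786 130.7376709 ] 5.663912773132324 0.07564188004399844
meas [0.4199874  0.35025116] [100.3 130.2] 7.863207817077637 0.06250721128288567
zg 0.03300137598154895 0.05514175817994298
w 0.05488069279657929 [-0.4  0.2 -2.8]
0 True [0.6075 0.0244 0.0961] [0.2 1.  5.9] above 0.0001
True 30.35
```

```bash
python3 - <<'E'
from h import *
release(.3)
hover(BC,.125,90+BA); c,s,a,z=measure(.125,BC); print(c,s,a,z)
manip.goto([.5,-.15,.32],down(92))
p,d,T,K=look("top"); cv2.imwrite("pics/top1.png",p[:,:,::-1]); np.save("pics/top1.npy",d)
w=cloud(d,T,K)
for n,(a,b,c,e,lo,hi) in {"green":(425,240,555,350,.05,.075),"cover":(400,150,535,245,.014,.03),"head":(365,195,440,280,.045,.07)}.items():
    q=w[b:e,a:c].reshape(-1,3); q=q[(q[:,2]>lo)&(q[:,2]<hi)]; print(n,rect(q) if len(q)>9 else None)
zg=fetch(np.array([.4092,-.3029]),-.3)
print(place(tray_tcp(BC,BA),zg,.113,BA),st()["time_s"])
release(.35)
E
```

```text
[0.63001819 0.0267597 ] [100.33023071 130.784729  ] 5.754857540130615 0.12568245261565303
green (array([ 0.40907358, -0.33564291]), array([65.67501831, 99.47709656]), 89.22988891601562)
cover (array([ 0.5796319 , -0.22101526]), array([ 6.70654488, 61.04893875]), 73.3089370727539)
head (array([ 0.48666483, -0.16276088]), array([53.0737381 , 80.06534576]), -88.5671317577362)
meas [ 0.40949625 -0.30232303] [100.4 130.7] 0.07004259526729584 0.06251626822597461
zg 0.03301089273049844 0.054756522523764437
w 0.055003867542662045 [ 0.1 -0.5 -2. ]
0 True [0.6076 0.0244 0.1461] [ 0.8 -0.   5.1] above 0.0001
True 42.5167
```

View pics/top1.png

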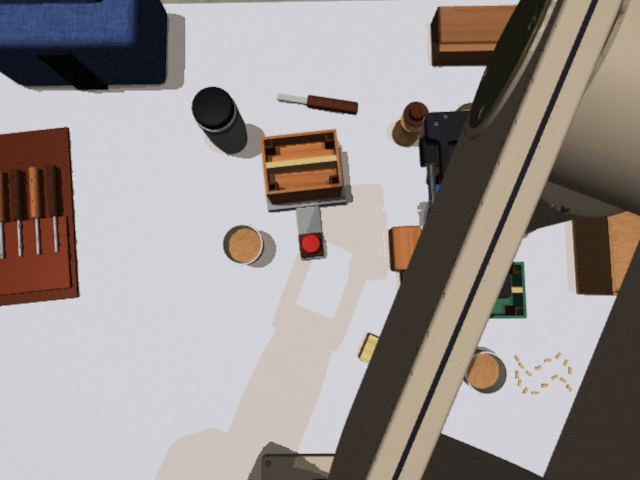

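All three trays are home at 50 mm pitch. Next is the cup: a side grasp with the tool near horizontal, then a wrist roll to pour. I'll check reachability first.

```bash
cat >> h.py <<'E'
def side(phi,beta,rho=0):
    p,b=np.radians(phi),np.radians(beta); h=np.array([np.cos(p),np.sin(p),0]); up=np.array([0,0,1.])
    z=np.cos(b)*h-np.sin(b)*up; x=np.sin(b)*h+np.cos(b)*up
    return R.from_matrix(np.stack([x,np.cross(z,x),z],1))*R.from_euler("z",rho,degrees=True)
def gp(g,rot): return np.asarray(g)+.011*rot.as_matrix()[:,2]
E
python3 - <<'E'
from h import *
print(st()["joints"].round(2))
def ik(g,r):
    q=kinematics.ik(gp(g,r),r.as_quat()); return None if q is None else q.round(2)
cup=[.4945,.1345,.046]
for phi in(5,15,25):
  for b in(15,25,35): print("grasp",phi,b,ik(cup,side(phi,b)),ik(np.array(cup)-.1*side(phi,b).as_matrix()[:,2],side(phi,b)))
for b in(0,10):
  for z in(.24,.27): print("pour",b,z,[ik([*(BC+.0*u(BA)-.055*u(BA+90)),z],side(BA,b,r)) for r in(0,-90,-125)])
E
```

```text
[-0.04  0.14  1.26 -0.    1.75 -0.14]
grasp 5 15 None None
grasp 5 25 None None
grasp 5 35 None None
grasp 15 15 None None
grasp 15 25 None None
grasp 15 35 None None
grasp 25 15 None None
grasp 25 25 None None
grasp 25 35 None None
pour 0 0.24 [None, None, None]
pour 0 0.27 [None, None, None]
pour 10 0.24 [None, None, None]
pour 10 0.27 [None, None, None]
```

```bash
python3 - <<'E'
from h import *
def ik(g,r):
    q=kinematics.ik(gp(g,r),r.as_quat()); return None if q is None else q.round(2)
cup=[.4945,.1345,.046]
for b in(10,25,40,55,70):
  for rho in (0,180):
    print("grasp",b,rho,[(phi) for phi in range(-180,180,15) if ik(cup,side(phi,b,rho)) is not None])
for b in(0,20,40):
    print("pour",b,[(phi,rho) for phi in range(-180,180,30) for rho in range(-180,180,30) if ik([.63,.03,.25],side(phi,b,rho)) is not None])
for y in (0,-.2,.2): print([ (x,b) for x in(.4,.5,.6,.7,.8) for b in(0,30,60) if ik([x,y,.25],side(np.degrees(np.arctan2(y,x)),b,-90)) is not None])
E
```

```text
grasp 10 0 [-180, -165, -150, -135, -120, -105, -90, -75, -60, -15, 45, 60, 75, 90, 105, 120, 135, 150, 165]
grasp 10 180 [-180, -165, -150, -135, -120, -105, -90, -75, -60, -15, 45, 60, 75, 90, 105, 120, 135, 150, 165]
grasp 25 0 [-180, -165, -150, -135, -120, -105, -90, -75, -60, -45, -15, 60, 75, 90, 105, 120, 135, 150, 165]
grasp 25 180 [-180, -165, -150, -135, -120, -105, -90, -75, -60, -45, -15, 60, 75, 90, 105, 120, 135, 150, 165]
grasp 40 0 [-180, -165, -150, -135, -120, -105, -90, -75, -60, -45, 45, 60, 75, 90, 105, 120, 135, 150, 165]
grasp 40 180 [-180, -165, -150, -135, -120, -105, -90, -75, -60, -45, -30, -15, 60, 75, 90, 105, 120, 135, 150, 165]
grasp 55 0 [-180, -165, -150, -135, -120, -105, -90, -75, 0, 30, 45, 60, 75, 90, 105, 120, 135, 150, 165]
grasp 55 180 [-180, -165, -150, -135, -120, -105, -90, -75, -60, -45, -30, -15, 0, 30, 90, 105, 120, 135, 150, 165]
grasp 70 0 [-180, -165, -150, -135, -120, -105, -90, -30, -15, 0, 15, 30, 45, 60, 75, 90, 105, 120, 135, 150, 165]
grasp 70 180 [-180, -165, -150, -135, -120, -105, -90, -75, -60, -45, -30, -15, 0, 15, 30, 45, 
[... 2636 characters left out ...]
30, 120), (60, -120), (60, -90), (60, -60), (60, -30), (60, 0), (60, 30), (60, 60), (60, 90), (60, 120), (60, 150), (90, -120), (90, -90), (90, -60), (90, -30), (90, 0), (90, 30), (90, 60), (90, 90), (90, 120), (90, 150), (120, -180), (120, -90), (120, -60), (120, -30), (120, 0), (120, 30), (120, 60), (120, 90), (120, 120), (120, 150), (150, -180), (150, -150), (150, -90), (150, -60), (150, -30), (150, 0), (150, 30), (150, 60), (150, 90), (150, 120), (150, 150)]
[(0.5, 60), (0.6, 30), (0.6, 60), (0.7, 30), (0.7, 60), (0.8, 30), (0.8, 60)]
[(0.5, 60), (0.6, 30), (0.6, 60), (0.7, 30), (0.7, 60), (0.8, 30), (0.8, 60)]
[(0.5, 60), (0.6, 30), (0.6, 60), (0.7, 30), (0.7, 60), (0.8, 30), (0.8, 60)]
```

```bash
python3 - <<'E'
from h import *
def ik(g,r):
    q=kinematics.ik(gp(g,r),r.as_quat()); return None if q is None else q.round(1).tolist()
cup=[.4945,.1345,.046]
for phi in(-60,-75,-90,-105): print("g",phi,[ik(cup,side(phi,b,0)) for b in(15,30)])
for phi in(-60,-90,-110):
  for b in (0,15):
    print("p",phi,b)
    for r in range(-150,151,30): print(r,ik([.63,.03,.26],side(phi,b,r)))
E
```

```text
g -60 [[0.8, 0.7, 1.8, -1.2, 1.6, -2.2], [0.8, 0.5, 1.9, -1.0, 1.4, -2.4]]
g -75 [[0.8, 0.8, 1.5, -1.0, 1.7, -2.2], [0.7, 0.6, 1.7, -0.9, 1.6, -2.3]]
g -90 [[0.7, 0.9, 1.3, -0.9, 1.9, -2.2], [0.7, 0.7, 1.5, -0.8, 1.7, -2.3]]
g -105 [[0.6, 1.1, 1.1, -0.8, 2.1, -2.2], [0.6, 0.8, 1.3, -0.7, 1.9, -2.2]]
p -60 0
-150 None
-120 None
-90 None
-60 None
-30 None
0 None
30 None
60 None
90 None
120 None
150 None
p -60 15
-150 [0.5, 0.3, 1.8, -1.3, 1.5, 1.0]
-120 [0.5, 0.3, 1.8, -1.3, 1.5, 1.5]
-90 [0.5, 0.3, 1.8, -1.3, 1.5, 2.1]
-60 [0.5, 0.3, 1.8, -1.3, 1.5, 2.6]
-30 None
0 [0.5, 0.3, 1.8, -1.3, 1.5, -2.7]
30 [0.5, 0.3, 1.8, -1.3, 1.5, -2.1]
60 [0.5, 0.3, 1.8, -1.3, 1.5, -1.6]
90 [0.5, 0.3, 1.8, -1.3, 1.5, -1.1]
120 [0.5, 0.3, 1.8, -1.3, 1.5, -0.6]
150 [0.5, 0.3, 1.8, -1.3, 1.5, -0.0]
p -90 0
-150 [0.5, 0.8, 1.2, -1.3, 2.0, 1.0]
-120 [0.5, 0.8, 1.2, -1.3, 2.0, 1.6]
-90 [0.5, 0.8, 1.2, -1.3, 2.0, 2.1]
-60 [0.5, 0.8, 1.2, -1.3, 2.0, 2.6]
-30 None
0 [0.5, 0.8, 1.2, -1.3, 2.0, -2.6]
30 [0.5, 0.8, 1.2, -1.3, 2.0, -2.1]
60 [0.5, 0.8, 1.2, -1.3, 2.0, -1.6]
90 [0.5, 0.8, 1.2, -1.3, 2.0, -1.0]
120 [0.5
[... 453 characters left out ...]
 0
-150 [0.4, 1.1, 0.8, -1.3, 2.3, 0.9]
-120 [0.4, 1.1, 0.8, -1.3, 2.3, 1.5]
-90 [0.4, 1.1, 0.8, -1.3, 2.3, 2.0]
-60 [0.4, 1.1, 0.8, -1.3, 2.3, 2.5]
-30 None
0 None
30 [0.4, 1.1, 0.8, -1.3, 2.3, -2.2]
60 [0.4, 1.1, 0.8, -1.3, 2.3, -1.7]
90 [0.4, 1.1, 0.8, -1.3, 2.3, -1.2]
120 [0.4, 1.1, 0.8, -1.3, 2.3, -0.6]
150 [0.4, 1.1, 0.8, -1.3, 2.3, -0.1]
p -110 15
-150 [0.4, 0.9, 0.8, -1.1, 2.2, 1.0]
-120 [0.4, 0.9, 0.8, -1.1, 2.2, 1.5]
-90 [0.4, 0.9, 0.8, -1.1, 2.2, 2.1]
-60 [0.4, 0.9, 0.8, -1.1, 2.2, 2.6]
-30 None
0 None
30 [0.4, 0.9, 0.8, -1.1, 2.2, -2.1]
60 [0.4, 0.9, 0.8, -1.1, 2.2, -1.6]
90 [0.4, 0.9, 0.8, -1.1, 2.2, -1.1]
120 [0.4, 0.9, 0.8, -1.1, 2.2, -0.6]
150 [0.4, 0.9, 0.8, -1.1, 2.2, -0.0]
```

```bash
python3 - <<'E'
from h import *
cup=np.array([.4945,.1345,.046]); r=side(-75,15); z=r.as_matrix()[:,2]
manip.goto([.5,.2,.38],down(100))
pre=cup-.13*z
manip.goto(gp(pre+[0,0,.15],r),r.as_quat())
manip.line_to(gp(pre,r)); print(manip.line_to(gp(cup,r),rate=.08,max_force=6)); manip.dwell(.2)
p,d,T,K=look("wrist"); cv2.imwrite("pics/cupw.png",cv2.resize(p[:,:,::-1],(480,360)))
clamp(15); s=st(); print(s["width"],s["grasp_force"],s["eef_pos"]-gp(cup,r),s["time_s"])
E
```

```text
False
0.0680098624274821 14.886550432751164 [-6.77196569e-05 -5.22479218e-05  4.68949660e-05] 51.2583
```

View pics/cupw.png

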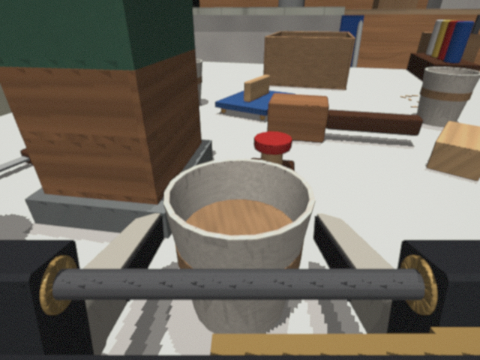

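The cup is held centrally at (240,240) with 68 mm between the pads, and the stack is at the left, clear of it. Pouring now.

```bash
python3 - <<'E'
from h import *
cup=np.array([.4945,.1345,.046]); r=side(-75,15)
P=np.array([.6605,.0375,.265])
for rho in(10,140): print(kinematics.ik(gp(P,side(-70,15,rho)),side(-70,15,rho).as_quat()))
manip.line_to(gp(cup+[0,0,.27],r),rate=.12); print(st()["width"])
r=side(-70,15,15); manip.goto(gp(P+[0,0,.06],r),r.as_quat()); manip.line_to(gp(P,r),rate=.1); print(st()["width"],st()["time_s"])
for rho in list(range(25,80,18))+list(range(80,126,5))+[135,145]:
    r=side(-70,15,rho); manip.goto(gp(P,r),r.as_quat())
    if 75<rho<126: manip.dwell(.25)
manip.dwell(.5); s=st(); print(s["width"],s["wrist_force"],s["time_s"])
p,d,T,K=look("scene"); cv2.imwrite("pics/pour.png",cv2.resize(p[180:400,180:480,::-1],(780,572)))
E
```

```text
[ 0.51131573  0.48729427  1.51302822 -1.26561898  1.60488126 -2.51088459]
[ 0.51131573  0.48729427  1.51302822 -1.26561898  1.60488126 -0.24195656]
0.0679801263077101
0.06795892137145726 55.2
0.06782039500354846 [ 0.14297088 -0.0753418  -0.42541228] 63.025
```

View pics/pour.png

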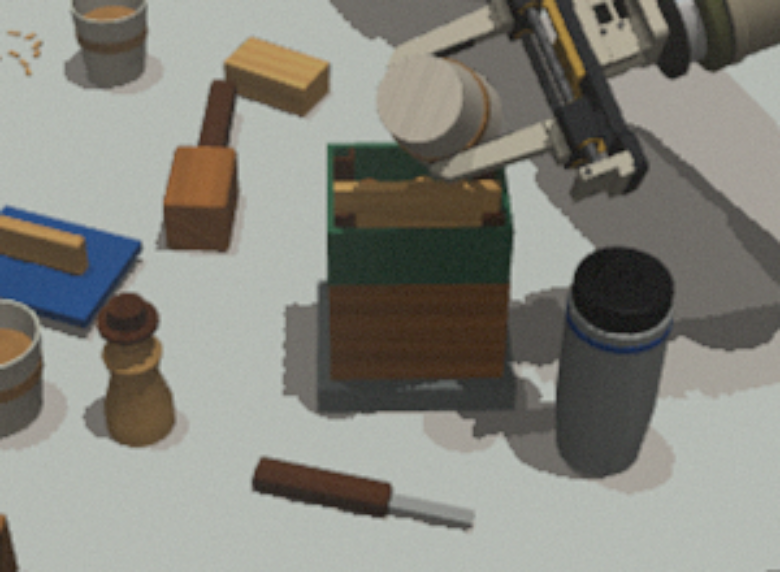

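The pour seems to have gone in: balls show behind the divider near (400,185), and none lie on the table. I'll return the cup, then check the tray from above.

```bash
python3 - <<'E'
from h import *
cup=np.array([.4945,.1345,.046])
P=np.array([.6605,.0375,.265])
for rho in(160,90,15):
    r=side(-70,15,rho); manip.goto(gp(P,r),r.as_quat())
manip.line_to(gp(P+[0,0,.06],r)); r=side(-75,15); z=r.as_matrix()[:,2]
manip.goto(gp(cup+[0,0,.2],r),r.as_quat()); manip.line_to(gp(cup+[0,0,.02],r),rate=.12)
print(manip.line_to(gp(cup-[0,0,.001],r),rate=.03,max_force=4),st()["eef_pos"]-gp(cup,r)); manip.dwell(.2)
open_jaws(); manip.line_to(gp(cup-.13*z,r),rate=.12); manip.line_to(gp(cup-.13*z+[0,0,.3],r),rate=.25)
manip.goto([.45,.2,.38],down(100))
p,d,T,K=look("top"); cv2.imwrite("pics/top2.png",p[:,:,::-1]); np.save("pics/top2.npy",d)
cv2.imwrite("pics/top2c.png",cv2.resize(p[100:380,200:540,::-1],(800,600*28*34//(28*34)),interpolation=2))
print(st()["time_s"])
E
```

```text
True [-3.44723371e-04 -3.26125829e-04 -4.17124745e-05]Traceback (most recent call last):
  File "<stdin>", line 9, in <module>
cell.IKError: the arm cannot follow that straight line within its joint ranges
```

```bash
python3 - <<'E'
from h import *
cup=np.array([.4945,.1345,.046]); r=side(-75,15); z=r.as_matrix()[:,2]
print(st()["eef_pos"]-gp(cup-.13*z,r))
manip.line_to(gp(cup-.13*z+[0,0,.15],r),rate=.25)
manip.goto([.42,.22,.38],down(100)); manip.goto([.4,-.12,.38],down(90))
p,d,T,K=look("top"); cv2.imwrite("pics/top2.png",p[:,:,::-1]); np.save("pics/top2.npy",d)
cv2.imwrite("pics/top2c.png",cv2.resize(p[100:355,200:540,::-1],(800,600),interpolation=2))
print(st()["time_s"])
E
```

```text
[-5.07195989e-05 -6.98286773e-04 -2.89560005e-04]
75.8667
```

View pics/top2c.png

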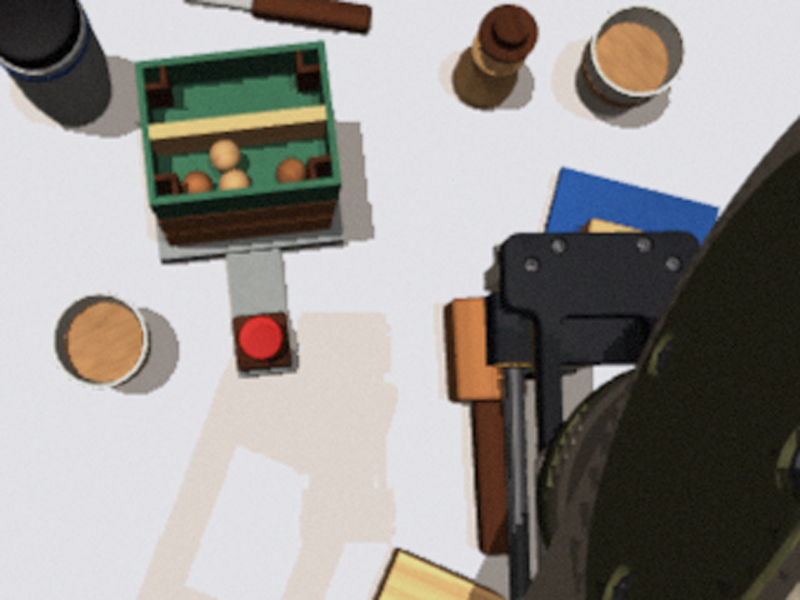

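All four balls are in the green tray, at crop pixels (225,153), (198,185), (234,183) and (290,172). The cup stands upright at (103,340). Cover next.

```bash
python3 - <<'E'
from h import *
c,a=np.array([.5703,-.282]),-15.6
hover(c,.022,90+a,.14); c,s,a,z=measure(.022,c,save="cov"); print(c,s,a,z)
assert abs(s[0]-100)<2.5 and abs(s[1]-130)<2.5
q=down(90+a); manip.goto([*c,.14],q); manip.line_to([*c,.06]); manip.line_to([*c,.036],rate=.05,max_force=8); manip.dwell(.2)
clamp(40); zg=st()["eef_pos"][2]; print("zg",zg,st()["width"])
manip.line_to([*c,.30],rate=.2); print(st()["width"],st()["wrist_force"])
print(place(BC,zg,.163,BA),st()["time_s"])
E
```

```text
[ 0.57075342 -0.28176285] [100.23741913 130.19177246] -15.582138061523438 0.022603878983563586
zg 0.035999351878194245 0.01395853938097047
0.013882578972570487 [-0.84173771 -0.17163079 -1.99034298]
0 True [0.6307 0.0263 0.1991] [ 0.5 -0.   5.6] above 0.0001
True 84.7083
```

```bash
python3 - <<'E'
from h import *
release(.34); hover(BC,.185,90+BA,.14); print("cover",measure(.185,BC))
c=np.array([.4867,-.1634]); manip.goto([.45,-.1,.36],down(150))
hover(c,.054,181.6,.14); m=measure(.054,c,save="mal"); print(m,st()["time_s"])
w=np.load("pics/mal.npz")["w"].reshape(-1,3); h=w[(abs(w[:,2]-.039)<.004)&(np.hypot(w[:,0]-.385,w[:,1]+.166)<.09)]; print(len(h),rect(h) if len(h)>50 else "")
cv2.imwrite("pics/mal_s.png",cv2.resize(cv2.imread("pics/mal.png"),(480,360)))
E
```

```text
cover (array([0.63080914, 0.02625284]), array([100.35290527, 129.84519958]), 5.748915195465088, np.float64(0.18575250994592868))
(array([ 0.48765179, -0.16295848]), array([54.0474472 , 79.94590759]), -88.53226733207703, np.float64(0.05460279459811351)) 89.4167
5319 (array([ 0.38346817, -0.14114148]), array([ 84.72973633, 138.32536316]), 85.4790267944336)
```

View pics/mal_s.png

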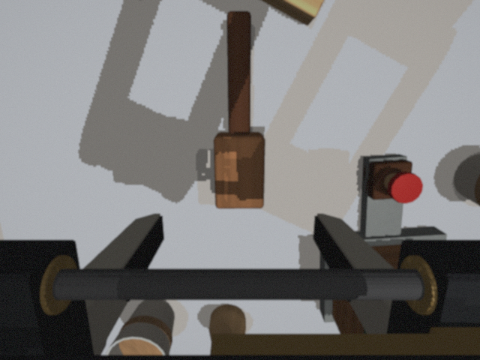

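The cover is home (top at 0.1857, as expected). The mallet head is at (240,170) with its handle toward the robot. Now I'll grip the head near the balance point, press the peg down, and lay the mallet back.

```bash
python3 - <<'E'
from h import *
c,a=np.array([.48765,-.16296]),1.47
g=c-.012*u(a); q=down(180+a)
manip.goto([*g,.14],q); manip.line_to([*g,.06]); print(manip.line_to([*g,.029],rate=.06,max_force=8)); manip.dwell(.2)
clamp(45); s=st(); zg=s["eef_pos"][2]; g=s["eef_pos"][:2]; print(zg,s["width"])
manip.line_to([*g,.22],rate=.2); print(st()["width"])
P=BC-.135*u(BA); qp=down(180+BA)
manip.goto([*P,.22],qp); manip.line_to([*P,.075+zg]); manip.dwell(.2)
print("hit",manip.line_to([*P,.043+zg],rate=.06,max_force=30)); s=st(); print("underside",s["eef_pos"][2]-zg,s["wrist_force"])
manip.dwell(.3); s=st(); print("underside",s["eef_pos"][2]-zg,s["wrist_force"],s["width"],s["time_s"])
manip.line_to([*P,.22],rate=.2)
p,d,T,K=look("top"); w=cloud(d,T,K)
E
```

```text
False
0.028986101920496513 0.0538106262937545
0.05377188517644514
hit True
underside 0.04481449703837945 [-1.3164426   0.72352653  6.52047231]
underside 0.044827977323669235 [ 0.19544112 -0.83015788  6.34989631] 0.05368468939934534 95.8083
```

```bash
python3 - <<'E'
from h import *
a=1.47; g=np.array([.48765,-.16296])-.012*u(a); q=down(180+a)
P=BC-.135*u(BA)
manip.goto([*g,.2],q); manip.line_to([*g,.045]); print(manip.line_to([*g,.028],rate=.03,max_force=5),st()["eef_pos"]); manip.dwell(.2)
open_jaws(); manip.line_to([*g,.22],rate=.2)
manip.goto([*(P-[.02,0]),.22],down(180+BA)); manip.dwell(.2)
p,d,T,K=look("wrist"); w=cloud(d,T,K); hsv=cv2.cvtColor(p,cv2.COLOR_RGB2HSV)
m=(p[...,0]>110)&(p[...,1]<50)&(p[...,2]<50)&(np.hypot(w[...,0]-P[0],w[...,1]-P[1])<.03)
print("peg z",np.nanpercentile(w[m][:,2],[50,90,99]),m.sum())
manip.goto([.2,-.5,.3],down(20))
p,d,T,K=look("top"); cv2.imwrite("pics/end.png",p[:,:,::-1]); print(st()["time_s"])
p2,_,_,_=look("scene"); cv2.imwrite("pics/end2.png",cv2.resize(np.hstack([p,p2])[:,:,::-1],(800,300)))
E
```

```text
True [ 0.475408   -0.16312502  0.02879366]
peg z [0.04562137 0.04655622 0.04749153] 347
104.4667
```

View pics/end2.png

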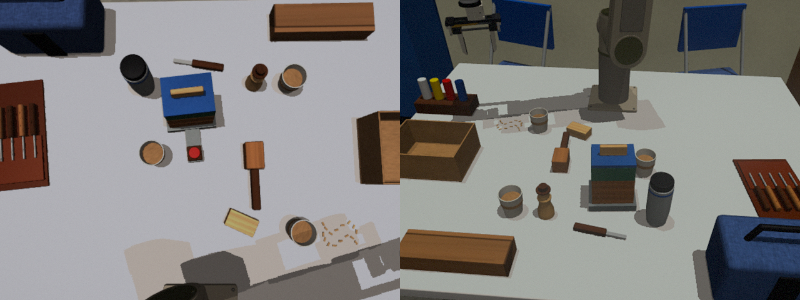

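The peg top reads 45.6 mm, or about 45 mm after the camera's usual +0.6 mm offset, so it is fully down. The stack is covered at (190,105), the mallet lies at (255,170), and the cup, tumbler and figure are upright.

```bash
python3 -c "
from cell import job; print(job.close_job())"
```

```text
the job is handed in; nothing more can be done
None
```

The job is done and handed in at about 105 s: both brown trays, the green tray with all four balls and the blue cover are stacked home on the board, the peg was pressed fully down with the mallet head, the cup and mallet are back on the table, and the tumbler and figure still stand.

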